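Pack the run-in motors in row order

ROBOT

A 7-joint arm with a two-finger parallel gripper is mounted at the origin on the work surface. World frame = base frame: x ahead of the robot, y to its left, z up, the work surface at z = 0. Lengths are in mm, angles in rad, forces in N, time in s.
With the tool pointing down it reaches from about 425 to 825 mm from the base axis. Payload 3.6 kg.
Tool frame: the origin (TCP) lies between the finger pads, 19 mm behind the fingertips; this is the grasp point; y points along the fingers, z is the direction in which the jaws open and shut, and the axes are right-handed (so a half turn about y gives the same grasp; the last joint's range is limited). The gripper opens to 93 mm and grips with 3 to 60 N. Pads are 15 mm wide; open, the fingers measure 128 mm over their backs; the gripper's body (75 mm by 188 mm) begins 65 mm behind the grasp point.
Start: joints at [1.294, 0.615, -0.013, 1.423, 0.008, 1.103, -0.04], TCP at [160.7, -629.793, 237.44] pointing down, gripper open.
Joint ranges: [-3.12, 3.12], [-0.3, 2.06], [-1.34, 1.32], [0.26, 2.42], [-1.36, 4.5], [0.01, 1.98], [-2.84, 2.84]. Speed limits (rad/s): [2.79, 2.79, 3.14, 3.14, 3.14, 3.14, 3.14].

INTERFACE

Orientations are given as [roll, pitch, yaw] about the fixed x, y, z axes, in that order (R = Rz(yaw) Ry(pitch) Rx(roll)).
In Python, from station import bot gives the robot as it stands.
- The arm moves only by the tool jog_arm, never from a script. Its argument "moves" is a list of rows, each a list of 3 entries, a list of its own where there are three numbers: the opening, from 0 (shut) to 1 (fully open), then the shift along the tool's x, y, z in m, then the turn, a rotation vector about the tool's x, y, z in rad. In form: [[gripper, [x, y, z], [wx, wy, wz]], ...]. A call has exactly 5 rows; each row shifts and turns the commanded pose from where the row before left it, along the tool's axes as they then stand; what a row does not reach is not made up. A row lasts 1/8 s, in which the tool goes at most 62.5 mm and 10.7 degrees, less where a joint would pass 70% of its speed; a pose out of reach is approached as far as the arm can. A call with a gripper value outside its range is refused whole. The fingers move at their own pace and stop on an object; "grip_force" is the grip in N (left out, the last holds). Time passes only in rows, so rows that do not move let the fingers close, or fill a call up. It gives the time, the measured TCP pose, the force and the opening at its end, in the units of the state.
- bot.get_state(): the state, without advancing time (a new reading comes with each control period).
- bot.snapshot(name): name is "side" or "top" or "wrist"; returns a dict with "pixels" (480x640x3 uint8, blue, green, red), "K" (3x3 intrinsics, pixels), "world_from_camera" (4x4, takes a point from camera to world coordinates); the wrist camera has in their place "T_tool_cam" (4x4, takes a point from camera to tool coordinates, whose origin is the TCP and whose axes are the tool frame's). Camera axes: x right, y down, z forward; pixel columns grow to the right and rows downward; lengths in mm; the calibration is good to about 2 mm. A picture is of the moment at which its call begins: read the wrist's pose just before it. There is no depth.
- bot.close_job(): hands the job in, once; it reports no verdict.
The state is a dict: "time_s": time; "q": joint angles; "joint_vel": joint speeds; "joint_torque": joint torques, N m; "tcp_pos": TCP position; "tool_rot": TCP orientation; "contact_force": force on the tool from outside, world axes, zero at the start; "wrist_torque": the same for the moment, N m; "width": finger opening in mm.
Only numpy, scipy, OpenCV 4.12 (cv2) and the standard library are available. Lean on these libraries where they do the work, as an engineer would, in place of code of your own. Each camera call takes 0.05 s, during which the arm holds its last target.

TASK

The four motors on the run-in stand have finished their test. Move them one after another into the four pockets of the grey foam tray in the same order as they stand now, so that they still match the test log: the motor nearest the robot goes into the pocket nearest the robot, and so on to the far end. Set each one down standing upright on the pocket floor, shaft or terminals up, without dropping or tipping it, and let go of it.

Things in the scene. Friction and masses are not known exactly. Their poses are not given: they have to be found in the camera images.
- motor_a: Tall round gearmotor: lower 32 mm black, diameter 40; upper 40 mm bright steel, diameter 42; on top a 3 mm boss and a shaft of diameter 8 mm. 72 mm high without boss and shaft, 86 mm in all; 0.34 kg. Origin: centre of its underside; z up along the shaft. Grip the steel body from above, 42 mm wide, with the TCP 55 mm above the underside.
- motor_b: Square stepper motor, 42 x 42 mm and 48 mm high, black middle between aluminium end caps, thin shaft up to 64 mm; 0.28 kg. Origin: centre of its underside; z up along the shaft. x and y square to its side faces. Grip across two facing sides, 42 mm wide, with the TCP 36 mm above the underside.
- motor_c: Short wide round motor: aluminium bell of diameter 48 mm on a black foot, 44 mm high, six dark holes in its top, thin shaft up to 54 mm; 0.22 kg. Origin: centre of its underside; z up along the shaft. Grip the bell, 48 mm wide, with the TCP 36 mm above the underside.
- motor_d: Gearmotor with a rectangular aluminium gearbox below, 44 (x) x 32 (y) x 36 mm high with a round boss 3 mm proud on its +x face, and a slim steel motor can of diameter 30 mm above it, black end cap, 78 mm high, two thin terminal tabs on top to 85 mm; 0.26 kg. Origin: centre of its underside; z up along the shaft. Grip the can, 30 mm wide, with the TCP 60 mm above the underside.
- nest_a: Its own cup on the stand: black square cup 64 x 64 mm, 16 mm high, 5 mm walls and floor, 54 mm wide inside, all four alike, fixed; a green terminal block 14 mm high stands on its +y side, out to 43 mm from the centre. Origin: centre of its underside (12 mm above the bench); axes parallel to the stand's. At the start motor_a stands in it, its underside 5 mm above this origin.
- nest_b: Its own cup on the stand: black square cup 64 x 64 mm, 16 mm high, 5 mm walls and floor, 54 mm wide inside, all four alike, fixed; a green terminal block 14 mm high stands on its +y side, out to 43 mm from the centre. Origin: centre of its underside (12 mm above the bench); axes parallel to the stand's. At the start motor_b stands in it, its underside 5 mm above this origin.
- nest_c: Its own cup on the stand: black square cup 64 x 64 mm, 16 mm high, 5 mm walls and floor, 54 mm wide inside, all four alike, fixed; a green terminal block 14 mm high stands on its +y side, out to 43 mm from the centre. Origin: centre of its underside (12 mm above the bench); axes parallel to the stand's. At the start motor_c stands in it, its underside 5 mm above this origin.
- nest_d: Its own cup on the stand: black square cup 64 x 64 mm, 16 mm high, 5 mm walls and floor, 54 mm wide inside, all four alike, fixed; a green terminal block 14 mm high stands on its +y side, out to 43 mm from the centre. Origin: centre of its underside (12 mm above the bench); axes parallel to the stand's. At the start motor_d stands in it, its underside 5 mm above this origin.
- stand: Run-in stand: fixed aluminium bar 310 x 100 mm, 12 mm high. Origin: centre of its underside, on the bench; x along the row, away from the robot, y across it. Its four nests stand at x = -108, -36, 36, 108 mm, y = 0; which motor stands where changes every time. Close the fingers across the row (along y).
- tray: Dark grey foam tray 312 x 96 mm, fixed, empty. Origin: centre of its underside; x along the row, away from the robot, y across. Pockets 62 x 62 mm at x = -108, -36, 36, 108, y = 0; floor at z = 20, walls and 10 mm ribs to z = 32, lugs to z = 46 at the rib ends (|y| 31 to 48). Any motor fits any pocket with 7 mm to spare all round. Close the fingers across the row (along y).
There are look-alikes about, which are no part of the job. What is shaped like the motor_c but blue or green is not meant.

How it is judged (in metres and radians):
At the end, for the whole second after the job is handed in: Every motor stands at rest and upright (within 0.1 rad) on the floor of the tray pocket that has the same place in its row, counted from the robot, as the nest it came from: within 17 mm of the pocket's centre along and across the tray, underside within 4 mm of the pocket floor (((x of nest_a in the frame of stand between -0.128 and -0.088 m and x of motor_a in the frame of tray between -0.125 and -0.091 m) or (x of nest_a in the frame of stand between -0.056 and -0.016 m and x of motor_a in the frame of tray between -0.053 and -0.019 m) or (x of nest_a in the frame of stand between 0.016 and 0.056 m and x of motor_a in the frame of tray between 0.019 and 0.053 m) or (x of nest_a in the frame of stand between 0.088 and 0.128 m and x of motor_a in the frame of tray between 0.091 and 0.125 m)) and y of motor_a in the frame of tray between -0.017 and 0.017 m and z of motor_a in the frame of tray between 0.016 and 0.024 m and angle between each of motor_a, motor_b, motor_c, motor_d's own z axis and vertical below 0.1 rad and linear speed of each of motor_a, motor_b, motor_c, motor_d below 0.02 m/s and ((x of nest_b in the frame of stand between -0.128 and -0.088 m and x of motor_b in the frame of tray between -0.125 and -0.091 m) or (x of nest_b in the frame of stand between -0.056 and -0.016 m and x of motor_b in the frame of tray between -0.053 and -0.019 m) or (x of nest_b in the frame of stand between 0.016 and 0.056 m and x of motor_b in the frame of tray between 0.019 and 0.053 m) or (x of nest_b in the frame of stand between 0.088 and 0.128 m and x of motor_b in the frame of tray between 0.091 and 0.125 m)) and y of motor_b in the frame of tray between -0.017 and 0.017 m and z of motor_b in the frame of tray between 0.016 and 0.024 m and ((x of nest_c in the frame of stand between -0.128 and -0.088 m and x of motor_c in the frame of tray between -0.125 and -0.091 m) or (x of nest_c in the frame of stand between -0.056 and -0.016 m and x of motor_c in the frame of tray between -0.053 and -0.019 m) or (x of nest_c in the frame of stand between 0.016 and 0.056 m and x of motor_c in the frame of tray between 0.019 and 0.053 m) or (x of nest_c in the frame of stand between 0.088 and 0.128 m and x of motor_c in the frame of tray between 0.091 and 0.125 m)) and y of motor_c in the frame of tray between -0.017 and 0.017 m and z of motor_c in the frame of tray between 0.016 and 0.024 m and ((x of nest_d in the frame of stand between -0.128 and -0.088 m and x of motor_d in the frame of tray between -0.125 and -0.091 m) or (x of nest_d in the frame of stand between -0.056 and -0.016 m and x of motor_d in the frame of tray between -0.053 and -0.019 m) or (x of nest_d in the frame of stand between 0.016 and 0.056 m and x of motor_d in the frame of tray between 0.019 and 0.053 m) or (x of nest_d in the frame of stand between 0.088 and 0.128 m and x of motor_d in the frame of tray between 0.091 and 0.125 m)) and y of motor_d in the frame of tray between -0.017 and 0.017 m and z of motor_d in the frame of tray between 0.016 and 0.024 m); the robot touches nothing.
It fails at once if a motor is tipped more than 35 degrees from upright (angle between any of motor_a, motor_b, motor_c, motor_d's own z axis and vertical above 0.61 rad).
It fails at once if a motor is dropped: free of the fingers and faster than 0.7 m/s (a fall of about 25 mm) ((linear speed of motor_a above 0.7 m/s and contact force between the fingers and motor_a below 0.05 N) or (linear speed of motor_b above 0.7 m/s and contact force between the fingers and motor_b below 0.05 N) or (linear speed of motor_c above 0.7 m/s and contact force between the fingers and motor_c below 0.05 N) or (linear speed of motor_d above 0.7 m/s and contact force between the fingers and motor_d below 0.05 N)).
It also fails if it takes over 112 s, if anything falls off the work surface, if the arm or the gripper's body presses on something with over 40 N, if the wrist force passes 120 N, or if a joint passes its speed limit or range.

## Working session

There is one attempt and no reset: what is moved stays moved. The work goes in short steps, Python scripts to look and compute and a tool call to move; the robot and the scene stay as the last step left them, time stands still between calls to the robot, and variables do not carry over. Pictures are saved under pics/ and viewed, and the job is handed in when it is done.

Besides the shell and the picture viewer there is one more tool, called as name(argument=value, ...) on one line, values as JSON. jog_arm: Moves the arm, as the interface text tells. Its arguments: {"type":"object","properties":{"moves":{"type":"array"},"grip_force":{"type":"number"}},"required":["moves"]}

```bash
mkdir -p pics; ls; python3 - <<'E'
from station import bot
import cv2
print(bot.get_state())
for n in ["side","top","wrist"]:
    s=bot.snapshot(n); cv2.imwrite(f"pics/{n}0.png",s["pixels"])
    print(n,{k:v for k,v in s.items() if k!="pixels"})
E
```

```text
pics
{'time_s': 0.0, 'q': array([ 1.29452833,  0.61588738, -0.01260319,  1.4249016 ,  0.00812625,
        1.10340451, -0.04042467]), 'joint_vel': array([ 0.00040863, -0.00119645,  0.00068586, -0.00018974, -0.00068883,
       -0.0020472 ,  0.00125406]), 'joint_torque': array([ 5.62451828e-05, -4.58939624e+01,  2.08983393e-01, -1.65747124e+01,
       -6.11252943e-02,  2.04813568e-02,  2.22191361e-04]), 'tcp_pos': array([ 160.47639099, -629.10468931,  236.3009448 ]), 'tool_rot': array([-1.57334559e+00, -6.78622875e-05, -2.89178162e+00]), 'contact_force': array([-0.44014327, -0.1146691 , -0.19819087]), 'wrist_torque': array([-0.03152195,  0.0168991 ,  0.01282094]), 'width': 92.6893971152925}
side {'K': array([[461.9451421 ,   0.        , 319.40510127],
       [  0.        , 461.9451421 , 245.49946361],
       [  0.        ,   0.        ,   1.        ]]), 'world_from_camera': array([[-8.33321797e-01, -3.98373070e-01,  3.83241020e-01,
         2.25068865e+02],
       [-5.52578646e-01,  5.81227863e-01, -5.97353338e-01,
         5.12932236e+02],
       [ 1.52191241e-02, -7.09558361e-01, -7.0
[... 476 characters left out ...]
+00],
       [ 1.90431327e-02, -9.83648418e-02, -9.94968199e-01,
         8.21535733e+02],
       [ 0.00000000e+00,  0.00000000e+00,  0.00000000e+00,
         1.00000000e+00]])}
wrist {'K': array([[362.21383449,   0.        , 316.12200493],
       [  0.        , 362.21383449, 237.15448381],
       [  0.        ,   0.        ,   1.        ]]), 'T_tool_cam': array([[-5.28588672e-04,  9.54157001e-01,  2.99306095e-01,
        -8.39796797e+01],
       [ 7.07345574e-04, -2.99305705e-01,  9.54157007e-01,
        -1.47032034e+02],
       [ 9.99999610e-01,  7.16069427e-04, -5.16709126e-04,
        -3.32530917e-01],
       [ 0.00000000e+00,  0.00000000e+00,  0.00000000e+00,
         1.00000000e+00]])}
```

View pics/top0.png

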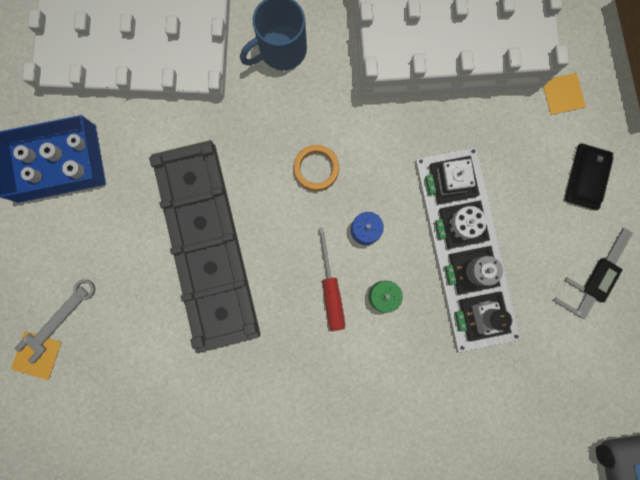

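View pics/side0.png

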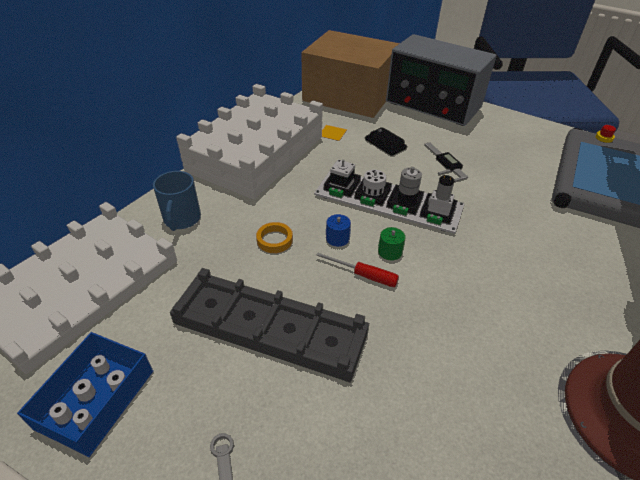

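The top view shows the stand, nearest the robot first: motor_d (492,318), motor_a (484,271), motor_c (469,222), motor_b (459,175). The tray lies at about (205,247). The look-alikes are a blue one (367,228) and a green one (386,297), both off the stand and not meant. Next I'll look at close crops.

```bash
python3 - <<'E'
import cv2
im=cv2.imread("pics/top0.png")
cv2.imwrite("pics/standc.png",cv2.resize(im[140:360,405:530],None,fx=2.7*1,fy=2.7,interpolation=cv2.INTER_CUBIC))
cv2.imwrite("pics/trayc.png",cv2.resize(im[135:358,140:270],None,fx=2.6,fy=2.6,interpolation=cv2.INTER_CUBIC))
E
```

```text
(no output)
```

View pics/standc.png

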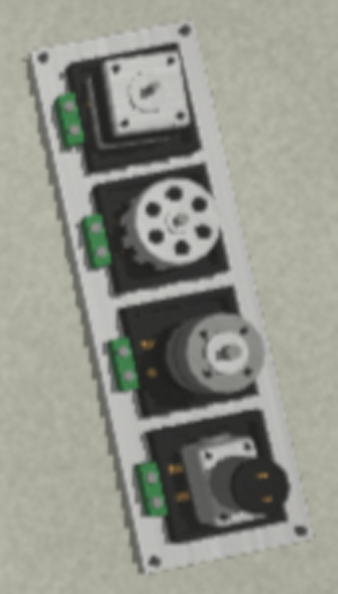

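View pics/trayc.png

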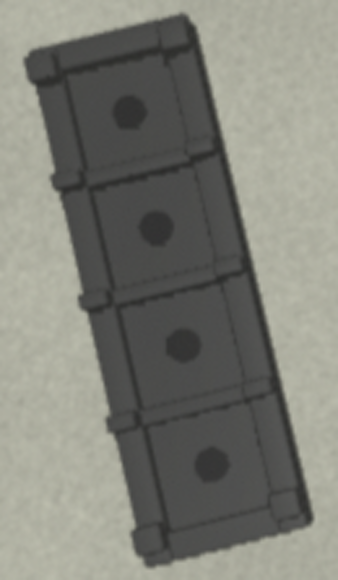

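```bash
cat > h.py <<'E'
import numpy as np
from station import bot
import cv2
from scipy.optimize import least_squares
K=np.array([[520.62008695,0,332.28633452],[0,520.62008695,237.12784465],[0,0,1]])
T=np.array([[-1.38151096e-02,-9.95079539e-01,9.81114357e-02,4.66084704e+02],[-9.99723213e-01,1.18772456e-02,-2.03083528e-02,2.14412542],[1.90431327e-02,-9.83648418e-02,-9.94968199e-01,8.21535733e+02]])
def up(px,z,K=K,T=T):
    r=T[:3,:3]@np.linalg.solve(K,[px[0],px[1],1.]); o=T[:3,3]
    return (o+r*(z-o[2])/r[2])
E
python3 - <<'E'
from h import *
def fit(local,world):
    L=np.array(local,float);W=np.array(world)[:,:2]
    f=lambda p:(np.c_[np.cos(p[2])*L[:,0]-np.sin(p[2])*L[:,1]+p[0],np.sin(p[2])*L[:,0]+np.cos(p[2])*L[:,1]+p[1]]-W).ravel()
    r=least_squares(f,[*W.mean(0),0],x_scale=[100,100,.1]);print(r.x.round(3),r.fun.round(1));return r.x
s=[(28,55),(193,22),(310,540),(143,572)]
w=[up((405+a/2.7,140+b/2.7),12) for a,b in s]
S=fit([(155,50),(155,-50),(-155,-50),(-155,50)],w)
t=[(129,112),(156,228),(183,346),(211,464)]
w=[up((140+a/2.6,135+b/2.6),20) for a,b in t]
Tr=fit([(108,0),(36,0),(-36,0),(-108,0)],w)
def loc(P,x,y=0): c,s=np.cos(P[2]),np.sin(P[2]); return np.array([P[0]+c*x-s*y,P[1]+s*x+c*y])
for n,p,z,x in [("d",(260,486),95,-108),("a",(228,352),92,-36),("c",(177,221),61,36),("b",(147,93),65,108)]:
    print(n,up((405+p[0]/2.7,140+p[1]/2.7),z).round(1),"nest",loc(S,x).round(1))
for x in (-108,-36,36,108): print("pocket",loc(Tr,x).round(1))
E
```

```text
[ 5.25629e+02 -2.25444e+02  1.82000e-01] [ 2.   0.1  1.1  0.4 -0.7 -1.1 -2.4  0.6]
[5.35110e+02 1.81444e+02 2.36000e-01] [-0.   0.   0.2  0.1  0.4 -0.1 -0.5 -0. ]
d [ 419.2 -245.9   95. ] nest [ 419.4 -245. ]
a [ 488.4 -233.3   92. ] nest [ 490.2 -232. ]
c [ 561.4 -218.4   61. ] nest [ 561.  -218.9]
b [ 632.  -203.5   65. ] nest [ 631.8 -205.8]
pocket [430.1 156.2]
pocket [500.1 173. ]
pocket [570.1 189.8]
pocket [640.1 206.7]
```

```bash
cat > go.py <<'E'
import sys
from h import *
from scipy.spatial.transform import Rotation as Ro
# usage: go.py x y z yaw : remaining turn about tool y (do first), then shift in tool axes (m) after turn
x,y,z,yaw=map(float,sys.argv[1:5])
s=bot.get_state(); R0=Ro.from_euler('xyz',s['tool_rot'])
R1=Ro.from_euler('xyz',[-np.pi/2,0,yaw])
print("t",s['time_s'],"pos",s['tcp_pos'].round(1),"rot",s['tool_rot'].round(4),"w",round(s['width'],1),"F",s['contact_force'].round(1))
print("turn",(R0.inv()*R1).as_rotvec().round(4),"shift",(R1.inv().apply(np.array([x,y,z])-s['tcp_pos'])/1000).round(4))
E
python3 go.py 419.3 -245.5 180 -2.9596
```

```text
t 0.15 pos [ 160.5 -629.3  236.5] rot [-1.5728e+00 -1.0000e-04 -2.8917e+00] w 92.9 F [-0.5  0.7  0.2]
turn [0.002  0.0679 0.0001] shift [-0.3239  0.0565 -0.3306]
```

jog_arm(moves=[[1,[0,0,0],[0.002,0.068,0]],[1,[-0.032,0.004,-0.033],[0,0,0]],[1,[-0.032,0.004,-0.033],[0,0,0]],[1,[-0.032,0.004,-0.033],[0,0,0]],[1,[-0.032,0.004,-0.033],[0,0,0]]], grip_force=30)

```text
time_s: 0.78
tcp_pos: [263.4, -475.4, 220.9]
tool_rot: [-1.569, 0.0, -2.96]
contact_force: [1.1, 0.1, -1.1]
width: 92.6
```

jog_arm(moves=[[1,[-0.032,0.006,-0.033],[0,0,0]],[1,[-0.032,0.006,-0.033],[0,0,0]],[1,[-0.032,0.006,-0.033],[0,0,0]],[1,[-0.032,0.006,-0.033],[0,0,0]],[1,[-0.032,0.006,-0.033],[0,0,0]]])

```text
time_s: 1.4
tcp_pos: [390.9, -284.4, 190.7]
tool_rot: [-1.569, 0.0, -2.96]
contact_force: [0.2, -0.2, 0.0]
width: 93.0
```

```bash
python3 go.py 419.3 -245.5 180 -2.9596
```

```text
t 1.4 pos [ 390.9 -284.4  190.7] rot [-1.5689e+00  1.0000e-04 -2.9599e+00] w 93.0 F [ 0.2 -0.2  0. ]
turn [-0.0019 -0.0003 -0.0001] shift [-0.035   0.0107 -0.0331]
```

jog_arm(moves=[[1,[-0.018,0.005,-0.017],[0,0,0]],[1,[-0.017,0.006,-0.016],[0,0,0]],[1,[0,0,0],[0,0,0]],[1,[0,0,0],[0,0,0]],[1,[0,0,0],[0,0,0]]])

```text
time_s: 2.02
tcp_pos: [418.0, -248.3, 180.1]
tool_rot: [-1.568, -0.0, -2.962]
contact_force: [-0.6, 0.6, 0.3]
width: 93.0
```

```bash
python3 go.py 419.3 -245.5 77 -2.9596; python3 - <<'E'
from h import *
from scipy.spatial.transform import Rotation as Ro
for n in ["wrist","top"]:
    st=bot.get_state(); s=bot.snapshot(n); cv2.imwrite(f"pics/{n}1.png",s["pixels"])
    if n=="wrist":
        R=np.eye(4);R[:3,:3]=Ro.from_euler('xyz',st['tool_rot']).as_matrix();R[:3,3]=st['tcp_pos']
        Tc=R@s['T_tool_cam']
        for p in [(419.3,-245.5,95),(419.3,-245.5,17),(490.2,-232,92),(490.2,-232,12)]:
            c=np.linalg.inv(Tc)@np.r_[p,1]; u=s['K']@c[:3]; print(p,(u[:2]/u[2]).round(0))
E
```

```text
t 2.025 pos [ 418.  -248.3  180.1] rot [-1.5681e+00 -1.0000e-04 -2.9623e+00] w 93.0 F [-0.6  0.6  0.3]
turn [-0.0027 -0.0027  0.0001] shift [-0.0018  0.1031 -0.0025]
(419.3, -245.5, 95) [313. 250.]
(419.3, -245.5, 17) [313. 221.]
(490.2, -232, 92) [311. 140.]
(490.2, -232, 12) [312. 136.]
```

View pics/wrist1.png

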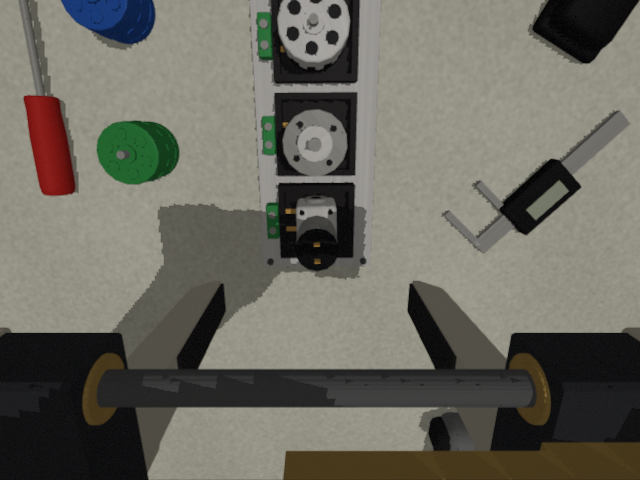

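The wrist crop confirms the choice. motor_d's black cap with two tabs is at (317,247), predicted (313,250), and motor_a is at (316,143), predicted (312,140). They agree within 2 mm. Next I'll descend and grip.

jog_arm(moves=[[1,[-0.002,0.028,-0.001],[-0.002,-0.002,0]],[1,[0,0.03,0],[0,0,0]],[1,[0,0.03,0],[0,0,0]],[1,[0,0.015,0],[0,0,0]],[1,[0,0,0],[0,0,0]]])

```text
time_s: 2.75
tcp_pos: [419.6, -245.8, 76.0]
tool_rot: [-1.572, -0.002, -2.959]
contact_force: [0.2, 0.1, 0.3]
width: 93.0
```

jog_arm(moves=[[0.2,[0,0,0],[0,0,0]],[0.2,[0,0,0],[0,0,0]],[0.2,[0,0,0],[0,0,0]],[0.2,[0,0,0],[0,0,0]],[0.2,[0,0,0],[0,0,0]]])

```text
time_s: 3.38
tcp_pos: [420.6, -245.6, 77.0]
tool_rot: [-1.571, 0.0, -2.958]
contact_force: [-0.0, -0.7, 0.4]
width: 47.5
```

jog_arm(moves=[[0,[0,0,0],[0,0,0]],[0,[0,0,0],[0,0,0]],[0,[0,0,0],[0,0,0]],[0,[0,0,0],[0,0,0]],[0,[0,0,0],[0,0,0]]])

```text
time_s: 4.0
tcp_pos: [420.9, -246.3, 77.0]
tool_rot: [-1.57, 0.001, -2.958]
contact_force: [0.7, -3.4, 1.7]
width: 29.7
```

jog_arm(moves=[[0,[0,-0.005,0],[0,0,0]],[0,[0,-0.015,0],[0,0,0]],[0,[0,-0.025,0],[0,0,0]],[0,[0,-0.035,0],[0,0,0]],[0,[0,-0.035,0],[0,0,0]]])

```text
time_s: 4.62
tcp_pos: [419.4, -244.2, 192.2]
tool_rot: [-1.574, -0.002, -2.957]
contact_force: [1.3, -1.1, -2.6]
width: 29.3
```

```bash
python3 go.py 430.1 156.2 190 -2.9056
```

```text
t 4.625 pos [ 419.4 -244.2  192.2] rot [-1.5739e+00 -2.4000e-03 -2.9568e+00] w 29.3 F [ 1.3 -1.1 -2.6]
turn [ 0.0032 -0.0512  0.0023] shift [-0.1041  0.0022 -0.3868]
```

jog_arm(moves=[[0,[0,0,0],[0.002,-0.051,0.001]],[0,[-0.02,0,-0.036],[0,0,0]],[0,[-0.02,0,-0.036],[0,0,0]],[0,[-0.02,0,-0.036],[0,0,0]],[0,[-0.02,0,-0.036],[0,0,0]]])

```text
time_s: 5.25
tcp_pos: [463.6, -84.8, 191.1]
tool_rot: [-1.571, -0.002, -2.906]
contact_force: [1.4, 0.1, -2.3]
width: 29.5
```

jog_arm(moves=[[0,[-0.02,0,-0.037],[0,0,0]],[0,[-0.001,0,-0.041],[0,0,0]],[0,[-0.001,0,-0.041],[0,0,0]],[0,[-0.001,0,-0.041],[0,0,0]],[0,[-0.001,0,-0.041],[0,0,0]]])

```text
time_s: 5.88
tcp_pos: [439.3, 115.6, 190.7]
tool_rot: [-1.569, -0.002, -2.906]
contact_force: [0.5, -0.1, -2.3]
width: 29.6
```

jog_arm(moves=[[0,[0,0,-0.025],[0,0,0]],[0,[0,0,-0.016],[0,0,0]],[0,[0,0,0],[0,0,0]],[0,[0,0,0],[0,0,0]],[0,[0,0,0],[0,0,0]]])

```text
time_s: 6.5
tcp_pos: [432.1, 152.6, 191.1]
tool_rot: [-1.568, 0.001, -2.909]
contact_force: [0.8, -0.4, -2.0]
width: 29.7
```

```bash
python3 go.py 430.1 156.2 81 -2.9056; python3 - <<'E'
from h import *
cv2.imwrite("pics/top2.png",bot.snapshot("top")["pixels"])
cv2.imwrite("pics/side2.png",bot.snapshot("side")["pixels"])
E
```

```text
t 6.5 pos [432.1 152.6 191.1] rot [-1.5681e+00  6.0000e-04 -2.9093e+00] w 29.7 F [ 0.8 -0.4 -2. ]
turn [-0.0027 -0.0037 -0.0006] shift [ 0.0011  0.1101 -0.004 ]
```

View pics/side2.png

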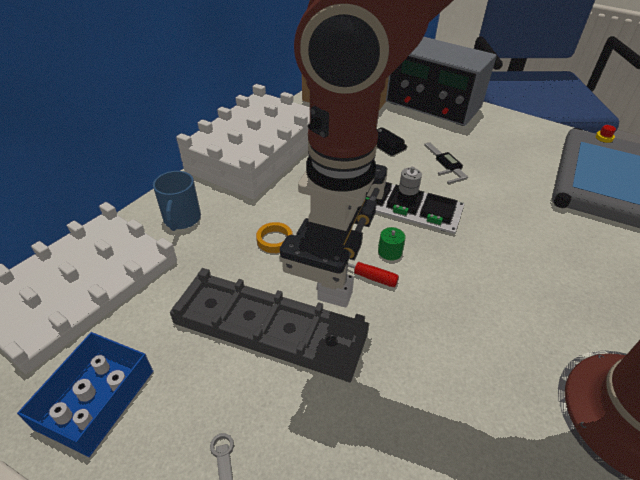

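jog_arm(moves=[[0,[0.001,0.025,-0.004],[-0.002,-0.003,0]],[0,[0,0.03,0],[0,0,0]],[0,[0,0.03,0],[0,0,0]],[0,[0,0.018,0],[0,0,0]],[0,[0,0.004,0],[0,0,0]]])

```text
time_s: 7.22
tcp_pos: [429.7, 157.0, 83.2]
tool_rot: [-1.57, -0.001, -2.905]
contact_force: [-0.3, 1.0, -1.9]
width: 29.6
```

jog_arm(moves=[[0,[0,0.001,0],[0,0,0]],[0,[0,0.001,0],[0,0,0]],[0,[0,0,0],[0,0,0]],[0,[0,0,0],[0,0,0]],[0,[0,0,0],[0,0,0]]])

```text
time_s: 7.85
tcp_pos: [430.2, 157.7, 82.4]
tool_rot: [-1.571, 0.002, -2.904]
contact_force: [-0.7, 1.0, -2.6]
width: 29.5
```

jog_arm(moves=[[0,[0,0.001,0],[0,0,0]],[0,[0,0.001,0],[0,0,0]],[0,[0,0,0],[0,0,0]],[0,[0,0,0],[0,0,0]],[0,[0,0,0],[0,0,0]]])

```text
time_s: 8.48
tcp_pos: [430.1, 157.6, 80.2]
tool_rot: [-1.571, 0.001, -2.904]
contact_force: [-0.1, -0.0, -2.4]
width: 29.3
```

jog_arm(moves=[[0,[0,0.001,0],[0,0,0]],[0,[0,0,0],[0,0,0]],[0,[0,0,0],[0,0,0]],[0,[0,0.0005,0],[0,0,0]],[0,[0,0,0],[0,0,0]]])

```text
time_s: 9.1
tcp_pos: [430.1, 157.6, 80.0]
tool_rot: [-1.571, 0.002, -2.904]
contact_force: [-2.7, -0.7, 10.3]
width: 29.5
```

Contact shows as +10 N at z=80, as expected, so I'll release.

jog_arm(moves=[[0.8,[0,-0.0005,0],[0,0,0]],[0.8,[0,0,0],[0,0,0]],[0.8,[0,0,0],[0,0,0]],[0.8,[0,0,0],[0,0,0]],[0.8,[0,0,0],[0,0,0]]])

```text
time_s: 9.72
tcp_pos: [430.0, 157.6, 79.1]
tool_rot: [-1.571, 0.001, -2.904]
contact_force: [-0.6, 0.1, 0.1]
width: 72.7
```

jog_arm(moves=[[0.8,[0,-0.02,0],[0,0,0]],[0.8,[0,-0.03,0],[0,0,0]],[0.8,[0,-0.04,0],[0,0,0]],[0.8,[0,-0.02,0],[0,0,0]],[0.8,[0,0,0],[0,0,0]]])

```text
time_s: 10.35
tcp_pos: [430.8, 157.9, 190.3]
tool_rot: [-1.571, 0.005, -2.904]
contact_force: [0.9, 0.1, -0.4]
width: 74.5
```

```bash
python3 go.py 489.3 -233.2 190 -2.9596; python3 - <<'E'
from h import *
cv2.imwrite("pics/wrist3.png",bot.snapshot("wrist")["pixels"])
E
```

```text
t 10.35 pos [430.8 157.9 190.3] rot [-1.5713  0.0047 -2.9039] w 74.5 F [ 0.9  0.1 -0.4]
turn [ 0.0006  0.0557 -0.0047] shift [1.320e-02 3.000e-04 3.952e-01]
```

View pics/wrist3.png

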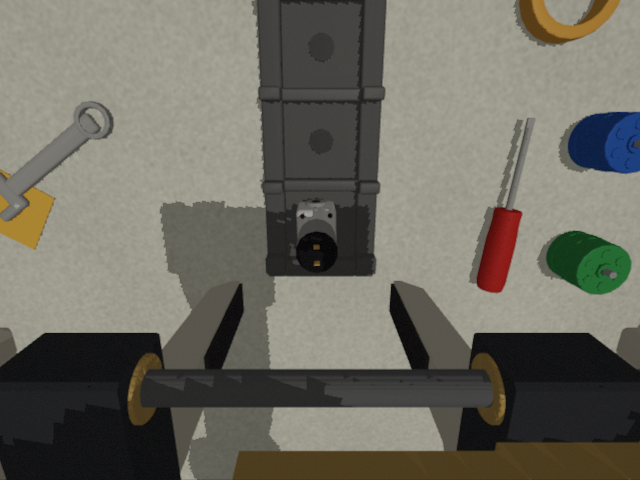

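motor_d stands upright in the first pocket, with its cap at (316,252). Next is motor_a.

jog_arm(moves=[[0.8,[0,0,0],[0,0.055,-0.003]],[0.8,[0.001,0,0.045],[0,0,0]],[0.8,[0.001,0,0.045],[0,0,0]],[0.8,[0.001,0,0.045],[0,0,0]],[0.8,[0.002,0,0.045],[0,0,0]]])

```text
time_s: 11.02
tcp_pos: [457.0, -21.7, 187.6]
tool_rot: [-1.571, -0.005, -2.958]
contact_force: [1.1, 0.2, -0.1]
width: 74.1
```

jog_arm(moves=[[0.8,[0.002,0,0.045],[0,0,0]],[0.8,[0.002,0,0.045],[0,0,0]],[0.8,[0.001,0,0.045],[0,0,0]],[0.8,[0.001,0,0.045],[0,0,0]],[0.8,[0.002,0,0.035],[0,0,0]]])

```text
time_s: 11.65
tcp_pos: [488.1, -235.0, 187.2]
tool_rot: [-1.572, -0.005, -2.96]
contact_force: [1.0, 0.2, 0.2]
width: 74.3
```

jog_arm(moves=[[0.8,[0,0.03,0],[0,0,0]],[0.8,[0,0.01,0],[0,0,0]],[0.8,[0,0,0],[0,0,0]],[0.8,[0,0,0],[0,0,0]],[0.8,[0,0,0],[0,0,0]]])

```text
time_s: 12.28
tcp_pos: [489.5, -233.0, 150.0]
tool_rot: [-1.57, -0.0, -2.958]
contact_force: [-0.4, -0.8, 0.1]
width: 74.5
```

```bash
python3 go.py 489.3 -233.2 72 -2.9596; python3 - <<'E'
from h import *
cv2.imwrite("pics/wrist4.png",bot.snapshot("wrist")["pixels"])
E
```

```text
t 12.275 pos [ 489.5 -233.   150. ] rot [-1.5699e+00 -5.0000e-04 -2.9579e+00] w 74.5 F [-0.4 -0.8  0.1]
turn [-0.0009  0.0017  0.0005] shift [0.0003 0.078  0.0001]
```

View pics/wrist4.png

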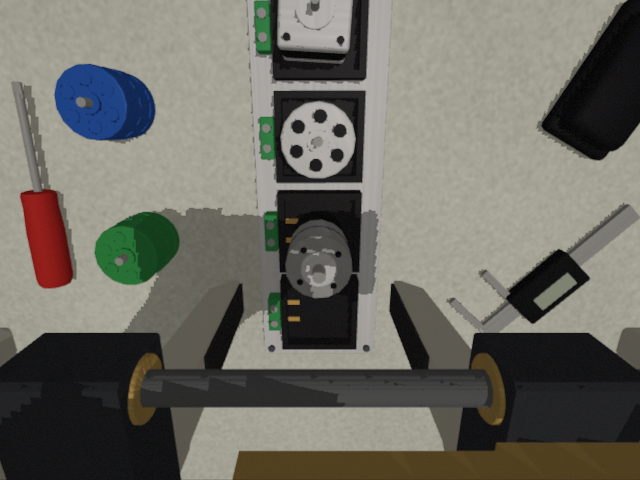

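motor_a (318,262) sits centred between the fingers at about x=316. Descending.

jog_arm(moves=[[0.8,[0,0.03,0.001],[0,0,0]],[0.8,[0,0.03,0],[0,0,0]],[0.8,[0,0.018,0],[0,0,0]],[0.7,[0,0,0],[0,0,0]],[0.5,[0,0,0],[0,0,0]]])

```text
time_s: 12.95
tcp_pos: [489.7, -234.5, 72.2]
tool_rot: [-1.57, -0.0, -2.959]
contact_force: [0.3, -0.1, 0.3]
width: 59.5
```

jog_arm(moves=[[0,[0,0,0],[0,0,0]],[0,[0,0,0],[0,0,0]],[0,[0,0,0],[0,0,0]],[0,[0,0,0],[0,0,0]],[0,[0,0,0],[0,0,0]]], grip_force=35)

```text
time_s: 13.58
tcp_pos: [489.5, -234.5, 72.0]
tool_rot: [-1.57, -0.001, -2.959]
contact_force: [-0.5, -0.5, 4.9]
width: 40.6
```

jog_arm(moves=[[0,[0,-0.005,0],[0,0,0]],[0,[0,-0.015,0],[0,0,0]],[0,[0,-0.03,0],[0,0,0]],[0,[0,-0.04,0],[0,0,0]],[0,[0,-0.03,0],[0,0,0]]])

```text
time_s: 14.2
tcp_pos: [489.1, -234.1, 193.1]
tool_rot: [-1.57, -0.001, -2.959]
contact_force: [-0.3, 0.3, -3.4]
width: 40.9
```

```bash
python3 go.py 499.8 172 190 -2.9056
```

```text
t 14.2 pos [ 489.1 -234.1  193.1] rot [-1.5703e+00 -1.2000e-03 -2.9587e+00] w 40.9 F [-0.3  0.3 -3.4]
turn [-0.0004 -0.0531  0.0012] shift [-0.1054  0.0031 -0.3924]
```

jog_arm(moves=[[0,[0,0,0],[0,-0.053,0.001]],[0,[-0.011,0,-0.039],[0,0,0]],[0,[-0.011,0,-0.039],[0,0,0]],[0,[-0.011,0,-0.039],[0,0,0]],[0,[-0.011,0,-0.039],[0,0,0]]])

```text
time_s: 14.82
tcp_pos: [495.0, -70.9, 191.6]
tool_rot: [-1.571, -0.001, -2.906]
contact_force: [0.8, -0.2, -4.2]
width: 40.6
```

jog_arm(moves=[[0,[-0.011,0,-0.041],[0,0,0]],[0,[-0.011,0,-0.041],[0,0,0]],[0,[-0.01,0,-0.041],[0,0,0]],[0,[-0.01,0,-0.041],[0,0,0]],[0,[-0.01,0,-0.041],[0,0,0]]])

```text
time_s: 15.45
tcp_pos: [497.6, 140.4, 191.5]
tool_rot: [-1.571, -0.001, -2.906]
contact_force: [0.5, 0.4, -4.1]
width: 40.7
```

jog_arm(moves=[[0,[-0.01,0,-0.02],[0,0,0]],[0,[0,0,-0.011],[0,0,0]],[0,[0,0,0],[0,0,0]],[0,[0,0,0],[0,0,0]],[0,[0,0,0],[0,0,0]]])

```text
time_s: 16.08
tcp_pos: [500.9, 170.1, 191.1]
tool_rot: [-1.57, -0.001, -2.908]
contact_force: [-0.9, 0.0, -4.2]
width: 40.6
```

```bash
python3 go.py 499.8 172 75 -2.9056; python3 - <<'E'
from h import *
cv2.imwrite("pics/top5.png",bot.snapshot("wrist")["pixels"])
E
```

```text
t 16.075 pos [500.9 170.1 191.1] rot [-1.5700e+00 -1.3000e-03 -2.9083e+00] w 40.6 F [-0.9  0.  -4.2]
turn [-0.0008 -0.0027  0.0013] shift [ 0.0006  0.1161 -0.0021]
```

View pics/top5.png

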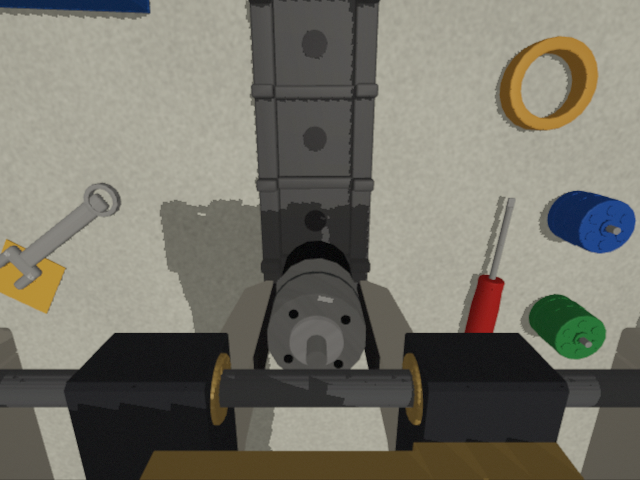

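motor_a (317,320) is held upright and lines up with the pocket hole (316,220). Lowering it.

jog_arm(moves=[[0,[0,0.025,0],[0,-0.002,0]],[0,[0,0.035,0],[0,0,0]],[0,[0,0.03,0],[0,0,0]],[0,[0,0.018,0],[0,0,0]],[0,[0,0.004,0],[0,0,0]]])

```text
time_s: 16.75
tcp_pos: [500.1, 170.9, 78.1]
tool_rot: [-1.57, -0.003, -2.905]
contact_force: [-0.3, -0.2, -3.5]
width: 40.8
```

jog_arm(moves=[[0,[0,0.001,0],[0,0,0]],[0,[0,0.001,0],[0,0,0]],[0,[0,0,0],[0,0,0]],[0,[0,0,0],[0,0,0]],[0,[0,0,0],[0,0,0]]])

```text
time_s: 17.38
tcp_pos: [500.6, 171.8, 77.3]
tool_rot: [-1.571, -0.001, -2.904]
contact_force: [0.2, -0.2, -4.1]
width: 40.4
```

jog_arm(moves=[[0,[0,0.001,0],[0,0,0]],[0,[0,0.001,0],[0,0,0]],[0,[0,0,0],[0,0,0]],[0,[0,0,0],[0,0,0]],[0,[0,0,0],[0,0,0]]])

```text
time_s: 18.0
tcp_pos: [500.5, 171.7, 75.1]
tool_rot: [-1.571, -0.001, -2.904]
contact_force: [0.2, 0.5, -4.0]
width: 40.8
```

jog_arm(moves=[[0,[0,0.0005,0],[0,0,0]],[0,[0,0,0],[0,0,0]],[0,[0,0,0],[0,0,0]],[0,[0,0,0],[0,0,0]],[0,[0,0,0],[0,0,0]]])

```text
time_s: 18.62
tcp_pos: [500.6, 171.7, 75.0]
tool_rot: [-1.571, -0.001, -2.904]
contact_force: [-1.6, -0.7, 4.5]
width: 40.7
```

Contact at z=75, so I'll release and rise.

jog_arm(moves=[[0.85,[0,0,0],[0,0,0]],[0.85,[0,0,0],[0,0,0]],[0.85,[0,0,0],[0,0,0]],[0.85,[0,0,0],[0,0,0]],[0.85,[0,0,0],[0,0,0]]])

```text
time_s: 19.25
tcp_pos: [500.6, 171.7, 74.6]
tool_rot: [-1.571, -0.001, -2.904]
contact_force: [0.6, -0.2, -0.6]
width: 78.2
```

jog_arm(moves=[[0.85,[0,-0.02,0],[0,0,0]],[0.85,[0,-0.03,0],[0,0,0]],[0.85,[0,-0.04,0],[0,0,0]],[0.85,[0,-0.025,0],[0,0,0]],[0.85,[0,0,0],[0,0,0]]])

```text
time_s: 19.88
tcp_pos: [501.8, 172.2, 191.4]
tool_rot: [-1.571, 0.004, -2.904]
contact_force: [-0.6, 0.5, 0.5]
width: 79.0
```

```bash
python3 go.py 561.2 -219.5 190 -2.9596; python3 - <<'E'
from h import *
cv2.imwrite("pics/wrist6.png",bot.snapshot("wrist")["pixels"])
E
```

```text
t 19.875 pos [501.8 172.2 191.4] rot [-1.5714  0.0038 -2.9038] w 79.0 F [-0.6  0.5  0.5]
turn [ 0.0008  0.0558 -0.0038] shift [0.0125 0.0014 0.396 ]
```

View pics/wrist6.png

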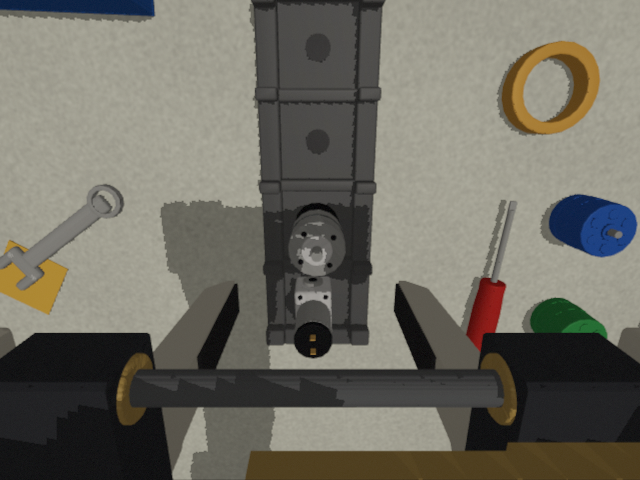

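motor_a (317,242) and motor_d (312,340) both stand upright in pockets 2 and 1. Next is motor_c.

jog_arm(moves=[[0.85,[0,0,0],[0,0.055,-0.003]],[0.85,[0.001,0,0.045],[0,0,0]],[0.85,[0.001,0,0.045],[0,0,0]],[0.85,[0.001,0,0.045],[0,0,0]],[0.85,[0.002,0,0.045],[0,0,0]]])

```text
time_s: 20.55
tcp_pos: [527.6, -7.6, 187.8]
tool_rot: [-1.571, -0.007, -2.958]
contact_force: [0.1, -0.6, -0.3]
width: 78.8
```

jog_arm(moves=[[0.85,[0.002,0,0.045],[0,0,0]],[0.85,[0.001,0,0.045],[0,0,0]],[0.85,[0.001,0,0.045],[0,0,0]],[0.85,[0.001,0,0.045],[0,0,0]],[0.85,[0.002,0,0.036],[0,0,0]]])

```text
time_s: 21.18
tcp_pos: [559.8, -221.8, 187.5]
tool_rot: [-1.572, -0.007, -2.96]
contact_force: [0.2, -0.5, 0.5]
width: 79.3
```

jog_arm(moves=[[0.85,[0,0.03,0],[0,0,0]],[0.85,[0,0.03,0],[0,0,0]],[0.85,[0,0.01,0],[0,0,0]],[0.85,[0,0,0],[0,0,0]],[0.85,[0,0,0],[0,0,0]]])

```text
time_s: 21.8
tcp_pos: [561.3, -220.0, 120.5]
tool_rot: [-1.57, -0.002, -2.959]
contact_force: [-0.2, -0.3, 0.6]
width: 79.0
```

```bash
python3 go.py 561.2 -219.5 53 -2.9596; python3 - <<'E'
from h import *
cv2.imwrite("pics/wrist7.png",bot.snapshot("wrist")["pixels"])
E
```

```text
t 21.8 pos [ 561.3 -220.   120.5] rot [-1.5698e+00 -2.4000e-03 -2.9585e+00] w 79.0 F [-0.2 -0.3  0.6]
turn [-0.001   0.0011  0.0024] shift [ 0.      0.0675 -0.0005]
```

View pics/wrist7.png

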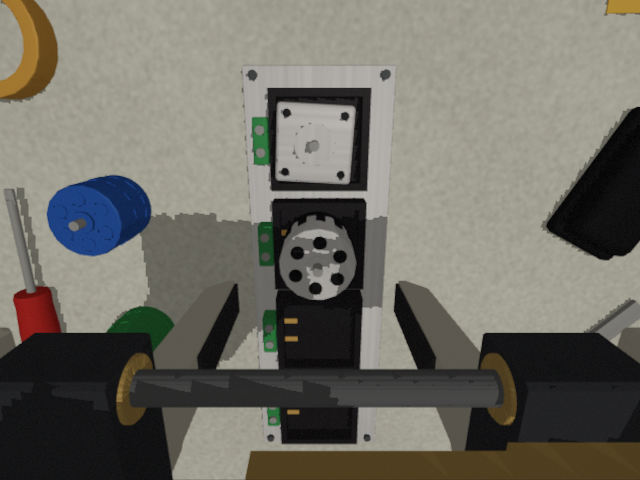

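The aluminium bell with six holes (318,258) is centred between the fingers, so this is motor_c. Descending.

jog_arm(moves=[[0.85,[0,0.025,0],[0,0,0.002]],[0.85,[0,0.025,0],[0,0,0]],[0.85,[0,0.017,0],[0,0,0]],[0.8,[0,0,0],[0,0,0]],[0.6,[0,0,0],[0,0,0]]])

```text
time_s: 22.48
tcp_pos: [561.2, -220.2, 53.7]
tool_rot: [-1.57, -0.0, -2.959]
contact_force: [0.8, 0.0, 0.1]
width: 68.5
```

jog_arm(moves=[[0,[0,0,0],[0,0,0]],[0,[0,0,0],[0,0,0]],[0,[0,0,0],[0,0,0]],[0,[0,0,0],[0,0,0]],[0,[0,0,0],[0,0,0]]])

```text
time_s: 23.1
tcp_pos: [560.9, -220.3, 53.4]
tool_rot: [-1.57, -0.001, -2.959]
contact_force: [0.3, -0.9, 5.3]
width: 47.6
```

jog_arm(moves=[[0,[0,-0.005,0],[0,0,0]],[0,[0,-0.02,0],[0,0,0]],[0,[0,-0.035,0],[0,0,0]],[0,[0,-0.04,0],[0,0,0]],[0,[0,-0.04,0],[0,0,0]]])

```text
time_s: 23.72
tcp_pos: [559.5, -219.2, 192.7]
tool_rot: [-1.573, -0.005, -2.959]
contact_force: [0.8, -1.2, -3.2]
width: 47.5
```

```bash
python3 go.py 570 188.8 190 -2.9056
```

```text
t 23.725 pos [ 559.5 -219.2  192.7] rot [-1.5728 -0.0047 -2.9585] w 47.5 F [ 0.8 -1.2 -3.2]
turn [ 0.0021 -0.0529  0.0047] shift [-0.1056  0.0027 -0.3942]
```

jog_arm(moves=[[0,[0,0,0],[0,-0.053,0.002]],[0,[-0.011,0,-0.039],[0,0,0]],[0,[-0.011,0,-0.039],[0,0,0]],[0,[-0.011,0,-0.039],[0,0,0]],[0,[-0.011,0,-0.039],[0,0,0]]])

```text
time_s: 24.35
tcp_pos: [565.8, -56.3, 191.6]
tool_rot: [-1.572, -0.003, -2.906]
contact_force: [0.2, -0.4, -2.6]
width: 47.2
```

jog_arm(moves=[[0,[-0.011,0,-0.041],[0,0,0]],[0,[-0.011,0,-0.041],[0,0,0]],[0,[-0.01,0,-0.041],[0,0,0]],[0,[-0.01,0,-0.041],[0,0,0]],[0,[-0.01,0,-0.041],[0,0,0]]])

```text
time_s: 24.98
tcp_pos: [568.3, 154.8, 191.5]
tool_rot: [-1.571, -0.003, -2.906]
contact_force: [0.1, 0.5, -2.7]
width: 47.6
```

jog_arm(moves=[[0,[-0.01,0,-0.021],[0,0,0]],[0,[0,0,-0.011],[0,0,0]],[0,[0,0.03,0],[0,0,0]],[0,[0,0,0],[0,0,0]],[0,[0,0,0],[0,0,0]]])

```text
time_s: 25.6
tcp_pos: [572.6, 185.5, 163.2]
tool_rot: [-1.57, 0.001, -2.908]
contact_force: [0.3, -0.3, -2.6]
width: 47.5
```

```bash
python3 go.py 570 188.8 56 -2.9056; python3 - <<'E'
from h import *
cv2.imwrite("pics/wrist8.png",bot.snapshot("wrist")["pixels"])
E
```

```text
t 25.6 pos [572.6 185.5 163.2] rot [-1.5699e+00  5.0000e-04 -2.9080e+00] w 47.5 F [ 0.3 -0.3 -2.6]
turn [-0.0009 -0.0024 -0.0005] shift [ 0.0017  0.1072 -0.0038]
```

View pics/wrist8.png

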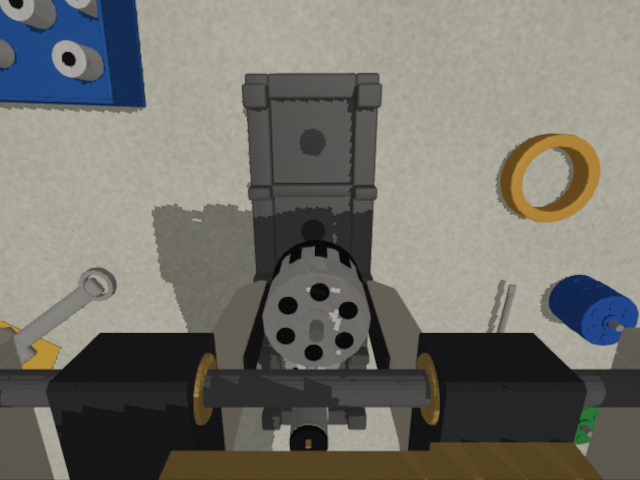

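motor_c (317,302) is held level over pocket 3, whose hole is at (313,232). Shift slightly and lower.

jog_arm(moves=[[0,[0.001,0.03,-0.002],[0,-0.002,0]],[0,[0,0.035,0],[0,0,0]],[0,[0,0.025,0],[0,0,0]],[0,[0,0.012,0],[0,0,0]],[0,[0,0.001,0],[0,0,0]]])

```text
time_s: 26.28
tcp_pos: [570.9, 188.5, 59.9]
tool_rot: [-1.571, 0.0, -2.904]
contact_force: [-0.1, -0.3, -2.3]
width: 47.9
```

jog_arm(moves=[[0,[0,0.001,0],[0,0,0]],[0,[0,0,0],[0,0,0]],[0,[0,0.001,0],[0,0,0]],[0,[0,0,0],[0,0,0]],[0,[0,0,0],[0,0,0]]])

```text
time_s: 26.9
tcp_pos: [570.5, 188.7, 57.8]
tool_rot: [-1.571, 0.0, -2.904]
contact_force: [-0.5, -0.8, -3.0]
width: 47.4
```

jog_arm(moves=[[0,[0,0.001,0],[0,0,0]],[0,[0,0,0],[0,0,0]],[0,[0,0,0],[0,0,0]],[0,[0,0,0],[0,0,0]],[0,[0,0,0],[0,0,0]]])

```text
time_s: 27.52
tcp_pos: [570.5, 188.7, 56.7]
tool_rot: [-1.571, 0.0, -2.904]
contact_force: [0.3, 0.0, -2.7]
width: 47.3
```

jog_arm(moves=[[0,[0,0.0007,0],[0,0,0]],[0,[0,0,0],[0,0,0]],[0,[0,0,0],[0,0,0]],[0,[0,0,0],[0,0,0]],[0,[0,0,0],[0,0,0]]])

```text
time_s: 28.15
tcp_pos: [570.6, 188.8, 56.4]
tool_rot: [-1.571, 0.0, -2.904]
contact_force: [-1.0, -1.4, 4.6]
width: 47.6
```

Contact, so I'll release and rise.

jog_arm(moves=[[0.85,[0,0,0],[0,0,0]],[0.85,[0,0,0],[0,0,0]],[0.85,[0,0,0],[0,0,0]],[0.85,[0,0,0],[0,0,0]],[0.85,[0,0,0],[0,0,0]]])

```text
time_s: 28.78
tcp_pos: [570.5, 188.7, 55.9]
tool_rot: [-1.571, 0.0, -2.904]
contact_force: [0.2, 0.4, 0.4]
width: 79.3
```

jog_arm(moves=[[0.85,[0,-0.02,0],[0,0,0]],[0.85,[0,-0.03,0],[0,0,0]],[0.85,[0,-0.04,0],[0,0,0]],[0.85,[0,-0.03,0],[0,0,0]],[0.85,[0,-0.01,0],[0,0,0]]])

```text
time_s: 29.4
tcp_pos: [571.4, 189.1, 188.0]
tool_rot: [-1.571, 0.004, -2.904]
contact_force: [0.2, -0.1, 0.0]
width: 79.1
```

```bash
python3 go.py 632 -205.5 190 -2.9596; python3 - <<'E'
from h import *
cv2.imwrite("pics/wrist9.png",bot.snapshot("wrist")["pixels"])
E
```

```text
t 29.4 pos [571.4 189.1 188. ] rot [-1.5712  0.0039 -2.9038] w 79.1 F [ 0.2 -0.1  0. ]
turn [ 0.0005  0.0558 -0.0039] shift [ 0.0118 -0.002   0.399 ]
```

View pics/wrist9.png

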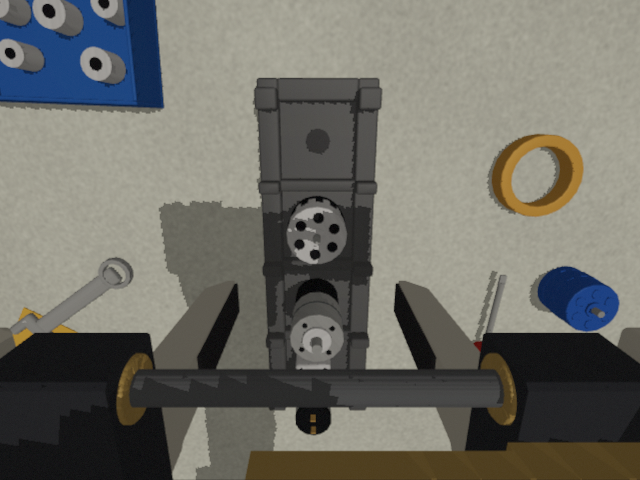

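motor_c (317,230) stands upright in pocket 3. Next is motor_b, which is turned about 4-5° in its nest, so I'll check that from above.

jog_arm(moves=[[0.85,[0,0,0],[0,0.055,-0.003]],[0.85,[0.001,0,0.045],[0,0,0]],[0.85,[0.001,0,0.045],[0,0,0]],[0.85,[0.001,0,0.045],[0,0,0]],[0.85,[0.002,0,0.045],[0,0,0]]])

```text
time_s: 30.08
tcp_pos: [597.5, 9.4, 184.2]
tool_rot: [-1.571, -0.006, -2.958]
contact_force: [0.7, -0.1, 0.1]
width: 79.2
```

jog_arm(moves=[[0.85,[0.002,0,0.045],[0,0,0]],[0.85,[0.001,0,0.045],[0,0,0]],[0.85,[0.001,0,0.045],[0,0,0]],[0.85,[0.001,0,0.045],[0,0,0]],[0.85,[0.001,0,0.039],[0,0,0]]])

```text
time_s: 30.7
tcp_pos: [631.3, -207.5, 183.9]
tool_rot: [-1.572, -0.006, -2.96]
contact_force: [0.8, -0.5, 0.5]
width: 79.0
```

jog_arm(moves=[[0.85,[0,0.03,0],[0,0,0]],[0.85,[0,0.03,0],[0,0,0]],[0.85,[0,0.01,0],[0,0,0]],[0.85,[0,0,0],[0,0,0]],[0.85,[0,0,0],[0,0,0]]])

```text
time_s: 31.32
tcp_pos: [632.8, -205.8, 117.1]
tool_rot: [-1.57, -0.001, -2.959]
contact_force: [-0.1, 0.0, 1.0]
width: 79.1
```

```bash
python3 go.py 632 -205.5 53 -2.9596; python3 - <<'E'
from h import *
cv2.imwrite("pics/wrist10.png",bot.snapshot("wrist")["pixels"])
E
```

```text
t 31.325 pos [ 632.8 -205.8  117.1] rot [-1.5697e+00 -1.1000e-03 -2.9585e+00] w 79.1 F [-0.1  0.   1. ]
turn [-0.0011  0.0011  0.0011] shift [ 0.0008  0.0641 -0.0004]
```

View pics/wrist10.png

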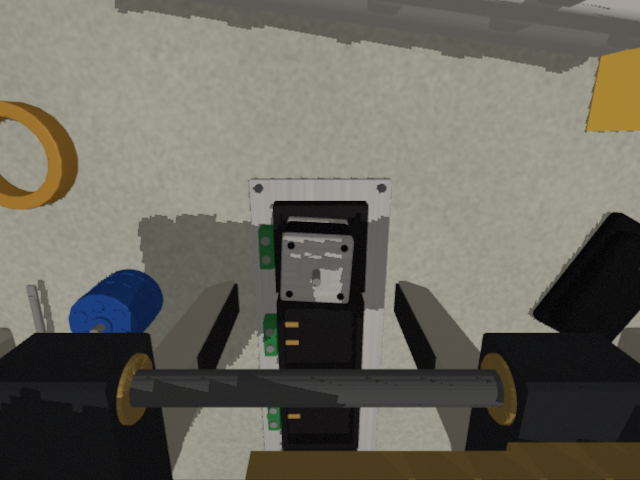

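The motor_b holes at (291,246), (344,248), (340,296) and (289,293) put its centre at about (317,271), turned about 0.05 rad. I'll turn the tool to match and descend.

jog_arm(moves=[[0.85,[0.001,0.02,0],[0,0.05,0]],[0.85,[0,0.025,0],[0,0,0]],[0.85,[0,0.019,0],[0,0,0]],[0.8,[0,0,0],[0,0,0]],[0.6,[0,0,0],[0,0,0]]])

```text
time_s: 32.0
tcp_pos: [631.7, -206.1, 53.1]
tool_rot: [-1.57, -0.001, -3.009]
contact_force: [0.2, 0.1, 0.3]
width: 68.7
```

jog_arm(moves=[[0,[0,0,0],[0,0,0]],[0,[0,0,0],[0,0,0]],[0,[0,0,0],[0,0,0]],[0,[0,0,0],[0,0,0]],[0,[0,0,0],[0,0,0]]])

```text
time_s: 32.62
tcp_pos: [631.1, -206.0, 52.6]
tool_rot: [-1.57, -0.002, -3.009]
contact_force: [-0.2, 0.8, 3.3]
width: 41.9
```

jog_arm(moves=[[0,[0,0,0],[0,0,0]],[0,[0,-0.01,0],[0,0,0]],[0,[0,-0.03,0],[0,0,0]],[0,[0,-0.04,0],[0,0,0]],[0,[0,-0.05,0],[0,0,0]]])

```text
time_s: 33.25
tcp_pos: [629.7, -205.4, 181.4]
tool_rot: [-1.572, -0.007, -3.009]
contact_force: [1.1, -0.3, -3.3]
width: 41.8
```

```bash
python3 go.py 640 205.5 190 -2.9056
```

```text
t 33.25 pos [ 629.7 -205.4  181.4] rot [-1.5725 -0.0073 -3.0086] w 41.8 F [ 1.1 -0.3 -3.3]
turn [ 0.002  -0.103   0.0073] shift [-0.1061 -0.0086 -0.3971]
```

jog_arm(moves=[[0,[0,0,0],[0,-0.103,0.002]],[0,[-0.011,0,-0.039],[0,0,0]],[0,[-0.011,0,-0.039],[0,0,0]],[0,[-0.011,0,-0.039],[0,0,0]],[0,[-0.011,0,-0.039],[0,0,0]]])

```text
time_s: 33.88
tcp_pos: [636.7, -42.6, 181.3]
tool_rot: [-1.571, -0.003, -2.906]
contact_force: [-0.0, -0.3, -3.2]
width: 41.6
```

jog_arm(moves=[[0,[-0.011,0,-0.041],[0,0,0]],[0,[-0.011,0,-0.041],[0,0,0]],[0,[-0.01,0,-0.041],[0,0,0]],[0,[-0.01,0,-0.041],[0,0,0]],[0,[-0.01,0,-0.041],[0,0,0]]])

```text
time_s: 34.5
tcp_pos: [639.3, 168.7, 181.1]
tool_rot: [-1.57, -0.003, -2.906]
contact_force: [0.7, 0.6, -3.1]
width: 41.6
```

jog_arm(moves=[[0,[-0.01,0,-0.022],[0,0,0]],[0,[0,0,-0.014],[0,0,0]],[0,[0,0.02,0],[0,0,0]],[0,[0,0,0],[0,0,0]],[0,[0,0,0],[0,0,0]]])

```text
time_s: 35.12
tcp_pos: [642.1, 203.3, 162.4]
tool_rot: [-1.57, -0.001, -2.908]
contact_force: [0.6, 0.5, -3.4]
width: 41.9
```

```bash
python3 go.py 640 205.5 56 -2.9056; python3 - <<'E'
from h import *
cv2.imwrite("pics/wrist11.png",bot.snapshot("wrist")["pixels"])
E
```

```text
t 35.125 pos [642.1 203.3 162.4] rot [-1.5696e+00 -6.0000e-04 -2.9081e+00] w 41.9 F [ 0.6  0.5 -3.4]
turn [-0.0012 -0.0025  0.0006] shift [ 0.0015  0.1064 -0.0027]
```

View pics/wrist11.png

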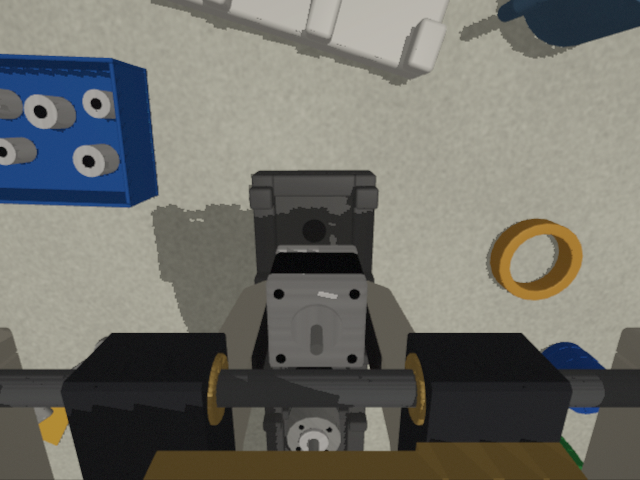

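motor_b (317,320) is level and square over pocket 4, whose hole is at (314,231). Lowering it.

jog_arm(moves=[[0,[0.001,0.03,-0.002],[0,-0.002,0]],[0,[0,0.035,0],[0,0,0]],[0,[0,0.025,0],[0,0,0]],[0,[0,0.011,0],[0,0,0]],[0,[0,0.001,0],[0,0,0]]])

```text
time_s: 35.8
tcp_pos: [640.3, 206.3, 60.1]
tool_rot: [-1.571, -0.001, -2.904]
contact_force: [-0.5, 0.1, -2.9]
width: 41.9
```

jog_arm(moves=[[0,[0,0.001,0],[0,0,0]],[0,[0,0,0],[0,0,0]],[0,[0,0.001,0],[0,0,0]],[0,[0,0,0],[0,0,0]],[0,[0,0,0],[0,0,0]]])

```text
time_s: 36.42
tcp_pos: [640.0, 206.7, 58.0]
tool_rot: [-1.571, -0.001, -2.904]
contact_force: [-0.5, -0.3, -3.4]
width: 41.7
```

jog_arm(moves=[[0,[0,0.001,0],[0,0,0]],[0,[0,0,0],[0,0,0]],[0,[0,0.0005,0],[0,0,0]],[0,[0,0,0],[0,0,0]],[0,[0,0,0],[0,0,0]]])

```text
time_s: 37.05
tcp_pos: [640.0, 206.7, 56.5]
tool_rot: [-1.571, -0.001, -2.904]
contact_force: [0.5, -0.4, -2.6]
width: 41.9
```

jog_arm(moves=[[0,[0,0.0007,0],[0,0,0]],[0,[0,0,0],[0,0,0]],[0,[0,0,0],[0,0,0]],[0,[0,0,0],[0,0,0]],[0,[0,0,0],[0,0,0]]])

```text
time_s: 37.67
tcp_pos: [640.0, 206.6, 55.8]
tool_rot: [-1.571, -0.001, -2.904]
contact_force: [-0.2, 0.8, -3.0]
width: 42.0
```

jog_arm(moves=[[0,[0,0.0007,0],[0,0,0]],[0,[0,0,0],[0,0,0]],[0,[0,0,0],[0,0,0]],[0,[0,0,0],[0,0,0]],[0,[0,0,0],[0,0,0]]])

```text
time_s: 38.3
tcp_pos: [640.1, 206.7, 55.6]
tool_rot: [-1.571, -0.001, -2.904]
contact_force: [-1.1, -1.7, 3.6]
width: 41.7
```

Contact. I'll release, rise and move clear.

jog_arm(moves=[[0.85,[0,0,0],[0,0,0]],[0.85,[0,0,0],[0,0,0]],[0.85,[0,0,0],[0,0,0]],[0.85,[0,0,0],[0,0,0]],[0.85,[0,0,0],[0,0,0]]])

```text
time_s: 38.92
tcp_pos: [640.0, 206.6, 55.0]
tool_rot: [-1.571, -0.001, -2.904]
contact_force: [0.2, -0.1, 0.5]
width: 78.3
```

jog_arm(moves=[[0.85,[0,-0.02,0],[0,0,0]],[0.85,[0,-0.03,0],[0,0,0]],[0.85,[0,-0.04,0],[0,0,0]],[0.85,[0,-0.04,0],[0,0,0]],[0.85,[0,-0.02,0],[0,0,0]]])

```text
time_s: 39.55
tcp_pos: [641.5, 207.1, 209.9]
tool_rot: [-1.571, 0.006, -2.904]
contact_force: [-0.0, 0.5, -0.7]
width: 79.4
```

jog_arm(moves=[[0.85,[0,0,0.05],[0,0,0]],[0.85,[0,0,0.05],[0,0,0]],[0.85,[0,0,0.05],[0,0,0]],[0.85,[0,0,0.05],[0,0,0]],[0.85,[0,0,0.05],[0,0,0]]])

```text
time_s: 40.17
tcp_pos: [699.5, -37.8, 207.0]
tool_rot: [-1.57, 0.001, -2.904]
contact_force: [0.4, -0.5, 0.5]
width: 78.8
```

jog_arm(moves=[[0.85,[0,0,0.05],[0,0,0]],[0.85,[0,0,0.05],[0,0,0]],[0.85,[0,0,0],[0,0,0]],[0.85,[0,0,0],[0,0,0]],[0.85,[0,0,0],[0,0,0]]])

```text
time_s: 40.8
tcp_pos: [722.8, -130.9, 205.9]
tool_rot: [-1.572, 0.0, -2.901]
contact_force: [-0.2, -0.1, 0.3]
width: 79.1
```

```bash
python3 - <<'E'
from h import *
t=bot.snapshot("top")["pixels"]; s=bot.snapshot("side")["pixels"]
a=cv2.resize(t[130:360,130:280],None,fx=2.5,fy=2.5,interpolation=cv2.INTER_CUBIC)
b=cv2.resize(s[230:400,150:390],None,fx=1.75,fy=1.75,interpolation=cv2.INTER_CUBIC)
b=cv2.copyMakeBorder(b,0,a.shape[0]-b.shape[0],0,0,cv2.BORDER_CONSTANT)
cv2.imwrite("pics/final.png",np.hstack([a,b])); print(bot.get_state()['time_s'])
E
```

```text
40.9
```

View pics/final.png

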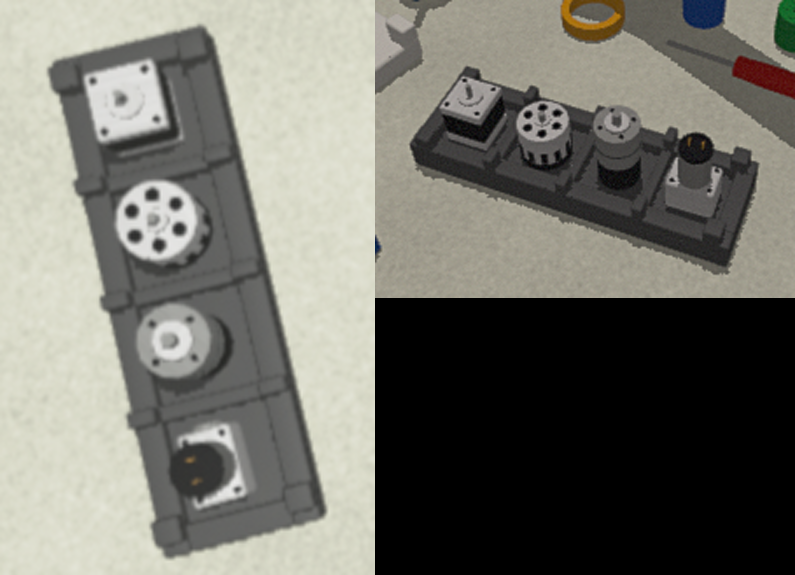

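```bash
python3 - <<'E'
from h import *
P=(535.11,181.44,.236);c,s=np.cos(.236),np.sin(.236)
for n,p,z in [("d",(198,467),98),("a",(172,341),95),("c",(157,221),64),("b",(126,102),68)]:
    w=up((130+p[0]/2.5,130+p[1]/2.5),z)[:2]-P[:2]; print(n,(c*w[0]+s*w[1]).round(1),(-s*w[0]+c*w[1]).round(1))
bot.close_job()
E
```

```text
d -108.0 1.4
a -36.9 0.4
c 36.6 -0.0
b 108.8 1.1
the job is handed in; nothing more can be done
```

All four motors are in the tray in their original order: motor_d nearest the robot, then motor_a, motor_c and motor_b. The job was handed in at about 41 s of the 112 s allowed, and it reports no verdict.

- **Placing:** I lowered each motor until the wrist force showed contact at the expected pocket-floor height, then let go and moved the arm clear.
- **Final position:** In the last top picture the motor tops lie within about 1.5 mm of their pocket centres (allowed 17 mm), with calibration good to about 2 mm.
- **Standing:** The top and side pictures show all four motors upright, and the gripper touching nothing.
- **Checks:** None failed. The small disagreements were 1–2 mm between camera and arm readings, and a grip width on motor_a of 40.6 mm against 42 mm nominal.

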